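# Put the used tin away in its bay

## Robot

A 7-joint arm with a two-finger parallel gripper is mounted at the origin on the work surface. World frame = base frame: x ahead of the robot, y to its left, z up, the work surface at z = 0. Lengths are in m, angles in rad, forces in N, time in s.
With the tool pointing down it reaches from about 0.4 to 0.9 m from the base axis. Payload 5.5 kg.
Tool frame: the origin (TCP) lies midway between the tips of the shut fingers; the grasp point (between the pads) lies 19 mm behind it (manip.grip_depth is the distance from the TCP to the grasp point, in m); z points along the fingers, y is the line along which they close (so a half turn about z gives the same grasp; the last joint's range is limited). The gripper opens to 92 mm and grips with 3 to 60 N. Pads are 19 mm wide; open, the fingers measure 130 mm over their backs; the gripper's body (75 mm by 190 mm) begins 47 mm behind the grasp point.
Start: joints at [-0.876, 0.501, -0.427, 1.55, 0.221, 1.138, -0.21], TCP at [0.272, 0.59, 0.227] pointing down, gripper open.
Joint ranges: [-2.88, 2.88], [-0.31, 2.03], [-1.54, 1.56], [0.2, 2.42], [-1.41, 4.55], [0.19, 2.02], [-2.57, 2.57]. Speed limits (rad/s): [2.57, 2.57, 3.14, 3.14, 3.14, 3.14, 3.14].

## Interface

Orientations are given as a unit quaternion [x, y, z, w].
In Python, from bench import manip, effector, viewer gives the robot as it stands. Calls block until the motion is done:
- manip.move_pose(position, orientation): joint-space move of the TCP to a pose.
- manip.servo_line(position, ori=None, vel=0.15): straight line of the TCP; ori=None keeps the orientation; vel is the mean speed in m/s.
- manip.movej(angles): joint-space move.
- effector.open_jaws() and effector.close(f_grip=None): open the fingers fully, or close them until they stop; f_grip is the grip in N (None keeps the last).
- manip.sleep(seconds).
- manip.solve_ik(position, orientation): joint angles nearest the present ones, or None.
- viewer.get_image(name): name is "side" or "top"; returns the picture (480x640x3 uint8, red, green, blue); there is no depth.
- viewer.get_calibration(name): a dict with "vfov" (degrees; the focal length in pixels is half the picture's height over the tangent of half this angle, whatever the lens; pixels are square), "cx", "cy" (the principal point, pixels), "eye" and "attitude" of the camera in the world. Camera axes: x right, y down, z forward; pixel columns grow to the right and rows downward; lengths in m; the calibration is good to about 2 mm. A picture is of the moment at which its call begins. get_calibration takes no time and is no camera call.
A pose or a line that the arm cannot do raises manip.PlanningError and nothing moves.
- manip.hand_in(): hands the job in; it is judged then, once.
Readings, each from a call of its own:
- manip.current_clock(): time.
- manip.current_q(): joint angles.
- manip.current_joint_velocities(): joint speeds.
- manip.current_tau(): joint torques, N m.
- manip.current_tool_pos(): TCP position.
- manip.current_tcp_rot(): TCP orientation.
- manip.current_force(): force on the tool from outside, world axes, zero at the start.
- manip.current_wrist_torque(): the same for the moment, N m.
- manip.current_finger_gap(): finger opening in m.
- manip.current_gripper_force(): force on a finger pad.
Only numpy, scipy, OpenCV 4.12 (cv2) and the standard library are available. Lean on these libraries where they do the work, as an engineer would, in place of code of your own. Each camera call takes 0.05 s, during which the arm holds its last target. There are 200 camera calls.

## Task

One of the two soap tins has been left on the blue wash mat: put it away in the caddy bay lined in the tin's own colour. First pull that bay's bolt knob out, slide the tin along the counter without lifting it until it is fully inside behind the bolt, then push the knob fully home again. Leave the tin on the cork coaster, the other bolt and everything else on the counter alone.

Things in the scene. Friction and masses are not known exactly. Their poses are not given: they have to be found in the camera images.
- caddy: Wooden two-bay caddy screwed to the counter, 84 (x) x 146 (y) x 45 high, walls 6 thick, no floor and no roof. Its own x axis points from the mouths of the bays (at x = -46) to the back wall (inner face x = +32); y to the left. Bays are 64 wide, centred at y = +35 (left) and -35 (right), open towards -x, with the counter as floor. Origin: on the counter, midway between the two bay centres.
- bay_left (a point): Point on the counter at the place of a stored tin in the left bay (caddy frame 0, +35).
- bay_right (a point): Same for the right bay (caddy frame 0, -35).
- bolt_left (a joint): Sliding bolt of the left bay, in m: 0 = home (its 8 mm steel rod reaches 36 mm into the bay across the mouth, from the outer wall, 10 mm inside the mouth, axis 28 mm above the counter), 0.042 = pulled fully out to the left (caddy +y), mouth clear. Stiff slide (about 3 N), stays where it is left.
- bolt_right (a joint): Sliding bolt of the right bay, mirror image: 0 = home, 0.042 = pulled fully out to the right (caddy -y).
- knob_left (a point): Centre of the black knob of the left bolt: a cylinder 26 diameter, 22 long, lying along the caddy's y axis, 28 mm above the counter; at home a 14 mm gap with only the 8 mm rod lies between it and the caddy's outer wall. Moves with the bolt; orientation is the caddy's.
- knob_right (a point): Centre of the right bolt's knob, likewise.
- pad_green: Green liner, 60 x 60 x 1 (no step), on the floor of one of the two bays. Origin at its centre.
- pad_pink: Pink liner, the same, in the other bay.
- tin_green: Loose round green tin, 56 diameter, 40 high, about 120 g. Origin: centre of its underside.
- tin_pink: Loose round pink tin, the same size.
- mat: Square blue wash mat, 110 x 110 x 1 (no step to slide over), on the counter. One tin stands on it. Origin at its centre.
- coaster: Round cork coaster, 100 diameter, 1 thick (no step). The other tin stands on it. Origin at its centre.
- lotion: Bystander: blue lotion bottle, 52 diameter, 150 high. Origin: centre of its underside.
- pills: Bystander: amber jar with white cap, 44 diameter, 75 high. Origin: centre of its underside.
- tumbler: Bystander: white tumbler, 72 diameter, 95 high. Origin: centre of its underside.
- cream: Bystander: white cream jar with black lid, 64 diameter, 50 high. Origin: centre of its underside.
- nailbrush: Bystander: wooden nail brush, 90 x 40 x 31 high. Origin: centre of its underside.
- soapbox: Bystander: blue soap packet, 85 x 55 x 30 high. Origin: centre of its underside.
- comb: Bystander: black comb, 150 x 30 x 6. Origin: centre of its underside.
There are look-alikes about, which are no part of the job. Of the things that look like the tin_pink, the smaller one is meant. Of the things that look like the caddy, take the one that is farthest to the robot's left at the start.

How it is judged:
By the outcome, as a careful person would: the job done as asked, in the order asked, and still so for the second after the job is handed in, with the robot touching nothing.
It also fails if it takes over 72 s, if anything falls off the work surface, if the arm or the gripper's body presses on something with over 40 N, if the wrist force passes 120 N, or if a joint passes its speed limit or range.

## Working session

There is one attempt and no reset: what is moved stays moved. The work goes in short steps, each a Python script; the robot and the scene stay as the last script left them, time stands still between calls to the robot, and variables do not carry over. Pictures are saved under pics/ and viewed, at most 10 in all, crops included, and the job is handed in when it is done.

```bash
mkdir -p pics; python3 - <<'E'
from bench import manip, effector, viewer
import cv2
for n in("top","side"):
    print(n,viewer.get_calibration(n))
    cv2.imwrite(f"pics/{n}0.png",viewer.get_image(n)[:,:,::-1])
print(manip.current_clock(),manip.current_tcp_rot(),manip.grip_depth)
E
```

```text
top {'vfov': 48.589808902238694, 'cx': 318.4977355627796, 'cy': 230.82213703708229, 'eye': array([ 0.42787672, -0.02195069,  1.25845821]), 'attitude': array([ 0.71169676, -0.70203034,  0.01674553, -0.01899254])}
side {'vfov': 56.72373108260088, 'cx': 322.88100558722005, 'cy': 244.08835812484637, 'eye': array([ 0.06084569, -0.59744624,  0.75148948]), 'attitude': array([ 0.8727809 , -0.29147145,  0.11955869, -0.37283188])}
0.1 [ 2.14221117e-01  9.76784785e-01 -8.63309527e-04 -2.24918768e-04] 0.0188
```

View pics/top0.png

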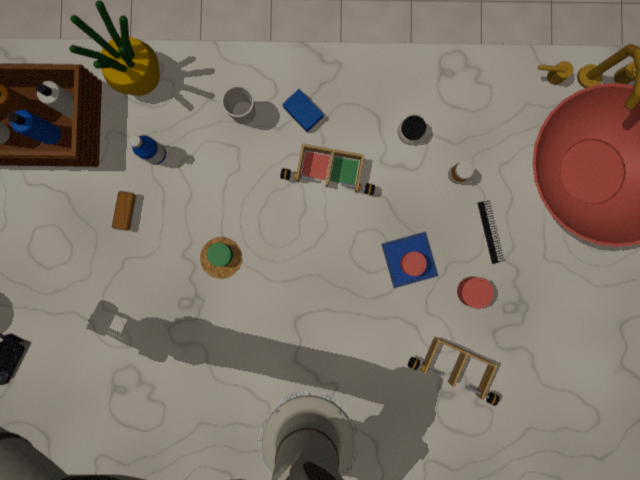

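View pics/side0.png

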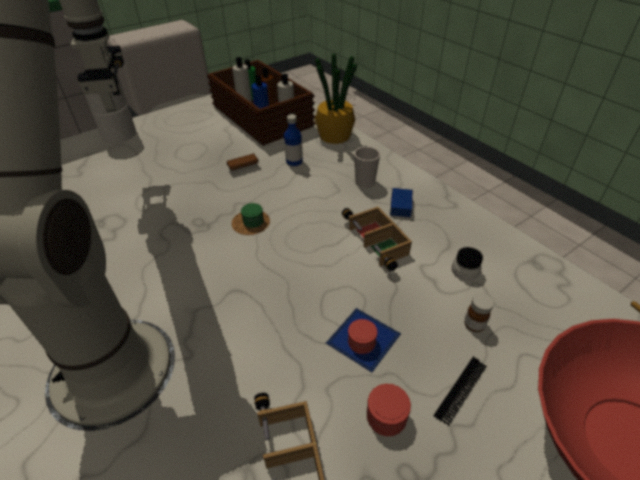

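The top view shows the right caddy at about (332,165), since +y is to the left. Its mouths face the robot, with the left bay pink and the right bay green. Its knobs are at (286,174) and (370,189). The small pink tin is on the mat at (414,264), and the larger pink one at (477,292) is a decoy. The side view agrees.

```bash
cat > h.py <<'E'
import numpy as np, cv2
from scipy.spatial.transform import Rotation as R
from bench import manip, effector, viewer
def ray(n,u,v,z):
    c=viewer.get_calibration(n); f=240/np.tan(np.radians(c['vfov']/2))
    d=R.from_quat(c['attitude']).apply([(u-c['cx'])/f,(v-c['cy'])/f,1.]); e=np.array(c['eye'])
    return (e+d*(z-e[2])/d[2])[:2]
def blobs(n,img,lo,hi,amin,roi):
    x0,y0,x1,y1=roi; h=cv2.cvtColor(img,cv2.COLOR_RGB2HSV)[y0:y1,x0:x1]
    m=cv2.inRange(h,np.array(lo),np.array(hi))
    k,l,s,c=cv2.connectedComponentsWithStats(m)
    return [(s[i,4],c[i]+[x0,y0],s[i,:4]+[x0,y0,0,0],(l==i).astype(np.uint8)) for i in range(1,k) if s[i,4]>=amin]
E
python3 - <<'E'
from h import *
im=cv2.cvtColor(cv2.imread("pics/top0.png"),cv2.COLOR_BGR2RGB)
si=cv2.cvtColor(cv2.imread("pics/side0.png"),cv2.COLOR_BGR2RGB)
for nm,n,I,lo,hi,roi,z in [("red","top",im,(0,110,90),(8,255,255),(280,130,450,290),.02),
  ("green","top",im,(50,80,40),(90,255,255),(190,130,400,290),.001),
  ("mat","top",im,(100,120,40),(125,255,255),(360,220,450,300),.001),
  ("dark","top",im,(0,0,0),(180,255,60),(270,140,385,200),.028),
  ("wood","top",im,(10,80,70),(28,255,255),(270,135,385,205),.045),
  ("tin_side","side",si,(0,110,60),(8,255,255),(330,300,400,370),.02),
  ("dark_s","side",si,(0,0,0),(180,255,60),(335,200,405,275),.028)]:
    for a,c,b,m in blobs(n,I,lo,hi,12,roi):
        print(nm,a,c.round(1),b,ray(n,*c,z).round(4))
A=im[130:210,265:390]; B=si[195:275,325:425]
cv2.imwrite("pics/crop.png",np.hstack([cv2.resize(A,(500,400),interpolation=2)[:,:,::-1],cv2.resize(im[235:295,380:440],(300,400),interpolation=2)[:,:,::-1]]))
E
```

```text
red 596 [315.3 165.2] [301 152  29  28] [ 0.6446 -0.0079]
red 455 [413.4 263.2] [401 252  25  23] [ 0.4181 -0.239 ]
green 569 [343.9 170.4] [331 158  27  26] [ 0.6362 -0.0761]
green 456 [218.9 254.2] [207 243  25  23] [0.4329 0.2171]
mat 1399 [407.8 258. ] [383 233  54  54] [ 0.4301 -0.2292]
dark 30 [282.4 173. ] [281 169   5  10] [0.624  0.0684]
dark 39 [287.9 174.3] [286 170   5  10] [0.6209 0.0556]
dark 43 [366.5 188.2] [364 183   6  11] [ 0.5909 -0.128 ]
dark 37 [372.1 189.5] [370 185   5  10] [ 0.5881 -0.1409]
wood 566 [329.5 162.9] [294 144  70  48] [ 0.6461 -0.0408]
wood 17 [284.8 173.6] [284 169   3  10] [0.6199 0.0615]
wood 18 [369.4 189.1] [368 184   4  11] [ 0.5866 -0.1331]
tin_side 605 [361.8 333.6] [349 320  27  32] [ 0.4197 -0.2335]
dark_s 128 [397.7 212.1] [391 207  14  11] [ 0.7259 -0.0121]
dark_s 490 [364.8 218.4] [342 209  47  22] [0.6438 0.0195]
dark_s 615 [383.6 238. ] [364 226  41  26] [ 0.6327 -0.0619]
dark_s 380 [391.8 258.1] [379 245  26  27] [ 0.6025 -0.1224]
```

View pics/crop.png

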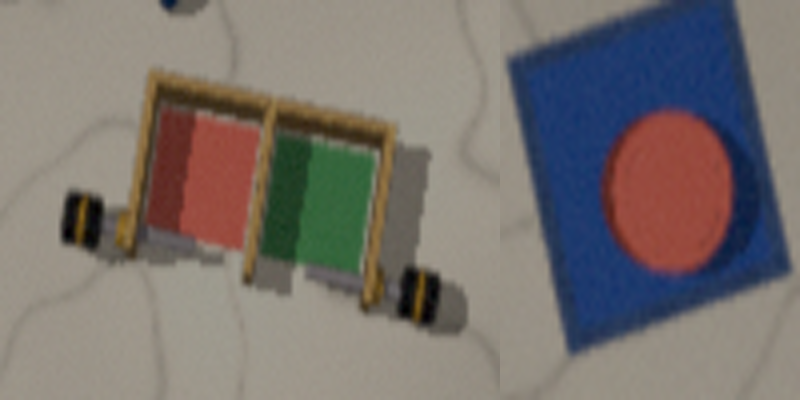

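The crop shows the left (pink) bay bolt knob at about (285,174) and the tin top at about (413,263), with both rods home. The pads and knobs give consistent results: caddy origin about (0.641, -0.042), yaw about -9.6°. Next I pull the left knob.

```bash
cat >> h.py <<'E'
YAW=np.radians(-9.6); O=np.array([.641,-.042])
cx=np.array([np.cos(YAW),np.sin(YAW)]); cy=np.array([-cx[1],cx[0]])
def W(x,y,z): return np.r_[O+cx*x+cy*y,z]
def Q(phi): a=(phi+np.pi/2)/2; return np.array([np.cos(a),np.sin(a),0,0])
QY=Q(YAW+np.pi/2)       # closes along caddy y
def st(t=""): print(t,round(float(manip.current_clock()),2),np.round(manip.current_tool_pos(),4),"F",np.round(manip.current_force(),1),"gap",round(float(manip.current_finger_gap()),4))
E
python3 - <<'E'
from h import *
best=None
for q in (Q(YAW),Q(YAW+np.pi)):
    s=[manip.solve_ik(W(-.036,y,z),q) for y,z in((.098,.2),(.098,.01),(.141,.01))]
    print([None if j is None else np.round(j,2) for j in s])
    if all(j is not None for j in s):
        c=abs(s[0]-manip.current_q()).max()
        if best is None or c<best[0]: best=(c,q)
q=best[1]; np.save("qk.npy",q)
manip.move_pose(W(-.036,.098,.2),q); st("above")
manip.servo_line(W(-.036,.098,.01),vel=.12); st("down")
effector.close(25); st("closed")
cv2.imwrite("pics/t1.png",viewer.get_image("top")[:,:,::-1])
E
```

```text
[array([-0.13,  0.45, -0.02,  1.66,  0.01,  1.04, -0.31]), array([-0.14,  0.69,  0.  ,  1.75, -0.  ,  0.69, -0.31]), array([-0.19,  0.71, -0.02,  1.72,  0.02,  0.71, -0.39])]
[array([ 0.67,  0.84, -1.3 ,  1.63,  0.83,  1.33,  2.21]), array([ 0.27,  0.77, -0.57,  1.74,  0.56,  0.79,  2.41]), array([ 0.21,  0.8 , -0.58,  1.7 ,  0.57,  0.82,  2.34])]
above 2.37 [0.6217 0.0627 0.2   ] F [-0.5 -0.1 -0.6] gap 0.0916
down 4.1 [0.6226 0.0607 0.0109] F [-0.4 -0.9 -0.2] gap 0.0916
closed 5.15 [0.6216 0.0607 0.01  ] F [-2.1  1.1  0.8] gap 0.0252
```

```bash
python3 - <<'E'
from h import *
p=np.array(manip.current_tool_pos()); t=p.copy(); t[:2]+=cy*.0425; t[2]=.01
manip.servo_line(t,vel=.04); st("pulled")
manip.sleep(.3); st()
effector.open_jaws(); st("open")
manip.servo_line(np.r_[t[:2],.15],vel=.15)
# go above the tin, then look
T=np.array([.418,-.236])
manip.move_pose(np.r_[T,.17],QY); st("over tin")
cv2.imwrite("pics/t2.png",viewer.get_image("top")[:,:,::-1]);cv2.imwrite("pics/s2.png",viewer.get_image("side")[:,:,::-1])
a=cv2.imread("pics/t2.png")[110:310,250:500]; b=cv2.imread("pics/s2.png")[190:390,290:490]
cv2.imwrite("pics/v2.png",np.hstack([cv2.resize(a,(440,352)),cv2.resize(b,(352,352))]))
E
```

```text
pulled 6.42 [0.6284 0.101  0.0099] F [-2.3 -5.5  2.7] gap 0.0253
 6.72 [0.6284 0.101  0.0099] F [-3.7 -4.3  3.2] gap 0.0255
open 7.87 [0.6287 0.1026 0.01  ] F [-0.1 -0.5  0.4] gap 0.092
over tin 10.83 [ 0.4185 -0.2356  0.1699] F [ 0.4  0.8 -0. ] gap 0.0922
```

View pics/v2.png

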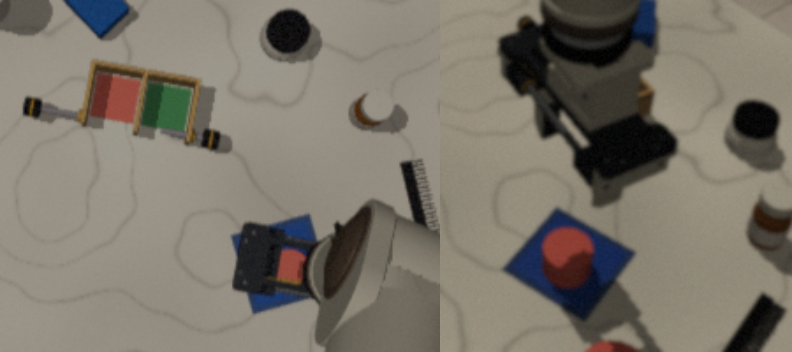

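The left bolt is out with its mouth clear (rod no longer in the pink bay), and the tin is between the fingers. Now I grip it lightly and drag it to just in front of the mouth.

```bash
python3 - <<'E'
from h import *
p=np.array(manip.current_tool_pos())
manip.servo_line([.418,-.236,.009],ori=QY,vel=.12); st("down")
effector.close(8); st("grip")
manip.servo_line(W(-.125,.035,.009),vel=.08); st("drag1")
manip.servo_line(W(-.085,.035,.009),vel=.04); st("drag2")
cv2.imwrite("pics/t3.png",viewer.get_image("top")[:,:,::-1]);cv2.imwrite("pics/s3.png",viewer.get_image("side")[:,:,::-1])
a=cv2.imread("pics/t3.png")[130:240,260:400]; b=cv2.imread("pics/s3.png")[180:290,310:430]
cv2.imwrite("pics/v3.png",np.hstack([cv2.resize(a,(420,330)),cv2.resize(b,(360,330))]))
E
```

```text
down 12.43 [ 0.4186 -0.2363  0.0096] F [ 0.7 -0.1  0.4] gap 0.0917
grip 13.08 [ 0.4181 -0.2362  0.0091] F [-0.8 -0.4  0.7] gap 0.0556
drag1 16.62 [0.5231 0.0139 0.0091] F [-1.2 -4.1  7.3] gap 0.0559
drag2 17.77 [0.5618 0.0093 0.0087] F [-1.4  0.9  4.4] gap 0.0558
```

View pics/v3.png

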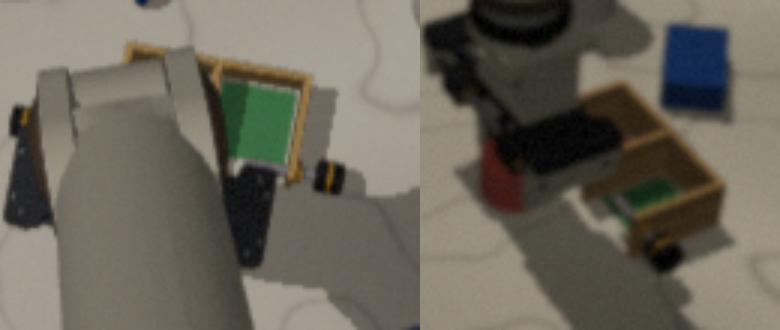

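The arm hides the tin in the top view. The side view shows it held upright in front of the left bay. I ease it into the mouth, release it, and check.

```bash
python3 - <<'E'
from h import *
for x in (-.078,-.073,-.068):
    manip.servo_line(W(x,.035,.009),vel=.03); st(x)
effector.open_jaws(); st("open")
manip.servo_line(W(-.068,.035,.11),vel=.15)
manip.servo_line(W(-.20,.035,.20),vel=.25)
im=viewer.get_image("top"); cv2.imwrite("pics/t4.png",im[:,:,::-1]); si=viewer.get_image("side"); cv2.imwrite("pics/s4.png",si[:,:,::-1])
a=im[130:240,260:400,::-1]; b=si[180:290,310:430,::-1]
cv2.imwrite("pics/v4.png",np.hstack([cv2.resize(a,(420,330)),cv2.resize(b,(360,330))]))
E
```

```text
-0.078 18.25 [0.57   0.007  0.0087] F [1.4 0.6 1. ] gap 0.0562
-0.073 18.57 [0.5751 0.0043 0.0087] F [ 0.4  0.1 -0.1] gap 0.056
-0.068 18.88 [0.5801 0.0036 0.0089] F [ 0.1  0.2 -2.2] gap 0.0558
open 19.65 [0.5798 0.0039 0.009 ] F [ 0.2  0.4 -0. ] gap 0.092
```

View pics/v4.png

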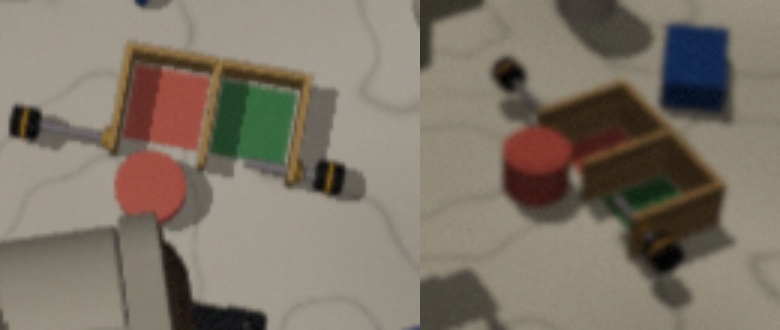

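The tin, at about (310,192), sits at the mouth of the pink bay, centred on it to within about 1–2 mm. Next I push it in from behind with closed fingers, watching the force.

```bash
python3 - <<'E'
from h import *
im=cv2.cvtColor(cv2.imread("pics/t4.png"),cv2.COLOR_BGR2RGB)
def cad(p): d=p-O; return np.round([d@cx,d@cy],4)
for a,c,b,m in blobs("top",im,(0,110,90),(8,255,255),60,(280,130,340,215)): print(a,c.round(1),b,cad(ray("top",*c,.036)))
effector.close(20)
manip.servo_line(W(-.125,.035,.10),vel=.2)
manip.servo_line(W(-.125,.035,.014),vel=.15); st("behind")
manip.servo_line(W(-.060,.035,.014),vel=.05); st("push1")
x=-.060
f0=None
while x<-.0285:
    x+=.003 if x<-.040 else .001
    manip.servo_line(W(x,.035,.014),vel=.03)
    d=np.array(manip.current_tool_pos())[:2]-O
    f=manip.current_force()[:2]@cx
    print(round(x,4),"act",round(float(d@cx),4),"fx",round(float(f),1),"fy",round(float(manip.current_force()[:2]@cy),1))
    if f<-7 and x>-.042: break
E
```

```text
607 [315.1 165.4] [301 151  29  29] [-0.0053  0.0339]
427 [309.8 191.4] [298 180  24  24] [-0.0671  0.035 ]
behind 24.31 [0.5243 0.0135 0.0149] F [-0.1  0.8  1.1] gap 0.0004
push1 25.76 [0.5877 0.0026 0.0141] F [-0.5  0.8  0.4] gap 0.0002
-0.057 act -0.0567 fx -1.1 fy -0.3
-0.054 act -0.0536 fx -0.2 fy 0.8
-0.051 act -0.0506 fx -0.6 fy -1.1
-0.048 act -0.0476 fx 1.1 fy -0.5
-0.045 act -0.0447 fx 0.1 fy 0.2
-0.042 act -0.0417 fx 0.4 fy -0.4
-0.039 act -0.0387 fx 0.5 fy 0.0
-0.038 act -0.038 fx -0.3 fy 0.7
-0.037 act -0.037 fx -0.0 fy 0.3
-0.036 act -0.0359 fx 0.1 fy -0.1
-0.035 act -0.035 fx 0.6 fy -0.7
-0.034 act -0.0349 fx -4.2 fy -0.9
-0.033 act -0.0349 fx -7.5 fy -0.1
```

The tin has stopped against the back wall. I back off, check its position, and go to the knob.

```bash
python3 - <<'E'
from h import *
manip.servo_line(W(-.06,.035,.014),vel=.1)
manip.servo_line(W(-.06,.035,.11),vel=.2)
manip.servo_line(W(-.20,.06,.20),vel=.25)
im=viewer.get_image("top"); si=viewer.get_image("side"); st("back")
def cad(p): d=p-O; return np.round([d@cx,d@cy],4)
for a,c,b,m in blobs("top",im,(0,110,90),(8,255,255),60,(280,130,340,215)): print(a,c.round(1),b,cad(ray("top",*c,.036)))
for a,c,b,m in blobs("top",im,(0,0,0),(180,255,60),12,(255,150,300,195)): print("dark",a,c.round(1),cad(ray("top",*c,.034)))
a=im[130:240,250:390,::-1]; b=si[180:290,310:430,::-1]
cv2.imwrite("pics/v5.png",np.hstack([cv2.resize(a,(420,330)),cv2.resize(b,(360,330))]))
E
```

```text
back 30.98 [0.4543 0.0499 0.1989] F [0.2 0.9 0.7] gap 0.0002
650 [315.2 163.9] [301 149  29  31] [-0.002   0.0344]
dark 29 [265.1 170. ] [-0.0365  0.1461]
dark 43 [270.6 171. ] [-0.0366  0.1332]
```

View pics/v5.png

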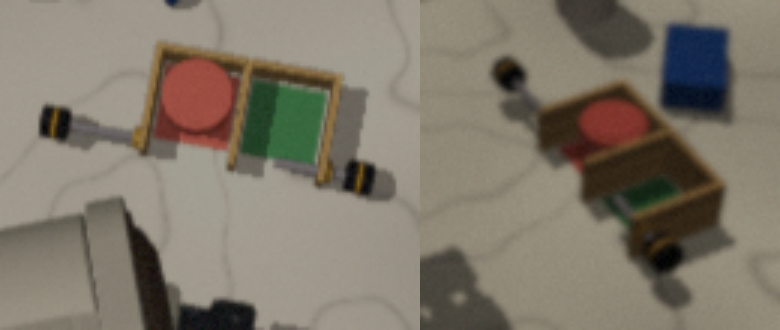

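The tin sits against the back wall, fully behind the bolt line. The left knob is at caddy y≈0.140. I push it home with closed fingers, jaw axis along caddy y so the gripper body clears the tumbler.

```bash
python3 - <<'E'
from h import *
c=ray("top",239,103,.095); print("tumbler",c.round(3))
manip.servo_line(W(-.10,.186,.15),vel=.25)
manip.servo_line(W(-.036,.186,.15),vel=.25)
manip.servo_line(W(-.036,.186,.012),vel=.12); st("beside")
manip.servo_line(W(-.036,.135,.012),vel=.04); st("p1")
y=.135
while y>.118:
    y-=.001
    manip.servo_line(W(-.036,y,.012),vel=.03)
    f=manip.current_force()[:2]@cy; d=(np.array(manip.current_tool_pos())[:2]-O)@cy
    print(round(y,3),round(float(d),4),round(float(f),1))
    if f>14: break
manip.servo_line(W(-.036,.15,.012),vel=.1)
manip.servo_line(W(-.036,.16,.15),vel=.15)
manip.servo_line(W(-.20,.06,.20),vel=.25)
im=viewer.get_image("top"); si=viewer.get_image("side"); st("back")
def cad(p): d=p-O; return np.round([d@cx,d@cy],4)
for a,c,b,m in blobs("top",im,(0,110,90),(8,255,255),60,(280,130,340,215)): print(a,c.round(1),b,cad(ray("top",*c,.036)))
for a,c,b,m in blobs("top",im,(0,0,0),(180,255,60),12,(255,150,385,200)): print("dark",a,c.round(1),cad(ray("top",*c,.034)))
a=im[130:240,250:390,::-1]; b=si[180:290,310:430,::-1]
cv2.imwrite("pics/v6.png",np.hstack([cv2.resize(a,(420,330)),cv2.resize(b,(360,330))]))
E
```

```text
tumbler [0.768 0.162]
beside 33.52 [0.6373 0.1477 0.013 ] F [-0.2  0.4  0.3] gap 0.0006
p1 34.94 [0.628  0.0968 0.012 ] F [0.5 1.3 0.4] gap 0.0006
0.134 0.1342 1.2
0.133 0.1332 2.8
0.132 0.1319 1.8
0.131 0.1308 1.8
0.13 0.1298 1.7
0.129 0.1288 2.8
0.128 0.1278 2.1
0.127 0.1269 1.4
0.126 0.1266 4.4
0.125 0.1265 5.1
0.124 0.1266 6.7
0.123 0.1265 10.4
0.122 0.1266 10.7
0.121 0.1265 11.8
0.12 0.1265 13.2
0.119 0.1265 16.1
back 41.52 [0.4548 0.0512 0.1996] F [ 0.2 -0.2  0.4] gap 0.0006
635 [315.3 163.7] [302 149  28  31] [-0.0015  0.0342]
dark 33 [282.9 173.4] [-0.0368  0.1041]
dark 41 [288.2 174.5] [-0.0371  0.0914]
dark 41 [366.5 188.1] [-0.0358 -0.0927]
dark 37 [372.1 189.5] [-0.0365 -0.1059]
```

View pics/v6.png

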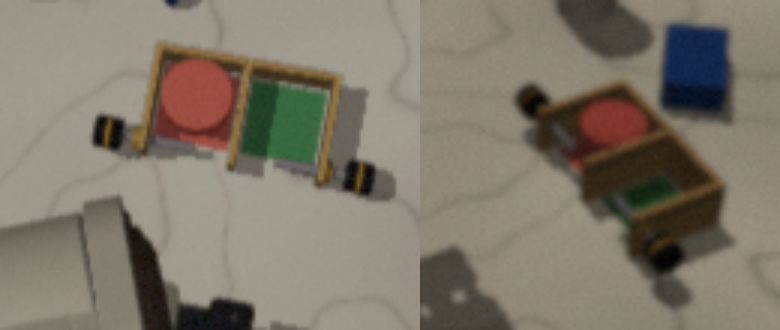

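The picture shows the left knob back at (285.5,174), where it started. The rod crosses the mouth in front of the tin, and the push ended on a hard stop. The right knob has not moved.

```bash
python3 -c "
from h import *
print(manip.hand_in()); st()"
```

```text
the job is handed in; nothing more can be done
None
the job is handed in; nothing more can be done
```

The pink tin is in the pink-lined left bay behind its bolt, the knob is pushed home to its stop, and the job was handed in shortly after 41.5 s on the robot's clock; no verdict came back.

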